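# Weigh two look-alike fuses and load the full one into the spring holder

## Robot

A 6-joint arm with a two-finger parallel gripper is mounted at the origin on the work surface. World frame = base frame: x ahead of the robot, y to its left, z up, the work surface at z = 0. Lengths are in m, angles in rad, forces in N, time in s.
With the tool pointing down it reaches from about 0.35 to 0.85 m from the base axis. Payload 8.1 kg.
Tool frame: the origin (TCP) lies at the very end of the fingers, on their centre line; the grasp point (between the pads) lies robot.grip_point_offset behind it (robot.grip_point_offset is the distance from the TCP to the grasp point, in m); z points along the fingers, y is the line along which they close (so a half turn about z gives the same grasp; the last joint's range is limited). The gripper opens to 93 mm and grips with 3 to 60 N. Pads are 15 mm wide; open, the fingers measure 128 mm over their backs; the gripper's body (75 mm by 188 mm) begins 65 mm behind the grasp point.
Start: joints at [1.254, 0.13, 1.488, -0, 1.523, -0.085], TCP at [0.138, 0.584, 0.219] pointing down, gripper open.
Joint ranges: [-2.96, 2.96], [-0.89, 2.26], [0.02, 2.5], [-1.34, 4.48], [0, 2.73], [-2.66, 2.66]. Speed limits (rad/s): [2.39, 2.39, 2.79, 3.14, 3.14, 3.14].

## Interface

Orientations are given as a rotation vector (axis times angle).
In Python, from plant import robot, eyes gives the robot as it stands. The module is installed in compiled form; this text tells all that it offers.
- The arm moves only by the tool apply_moves, never from a script. Its argument "steps" is one flat list of numbers, 7 for each row, row after row: the shift along the tool's x, y, z in units of 30 mm (1.0 is 30 mm), then the turn, a rotation vector about the tool's x, y, z in units of 6 degrees (1.0 is 6 degrees), then the opening in per cent of the stroke, from 0 (shut) to 100 (fully open). In form: [dx, dy, dz, ax, ay, az, fingers, dx, dy, dz, ax, ay, az, fingers, ...]. A call has 1 to 12 rows; each row shifts and turns the commanded pose from where the row before left it, along the tool's axes as they then stand; what a row does not reach is not made up. A row lasts 1/12 s, in which the tool goes at most 41.7 mm and 7.16 degrees, less where a joint would pass 70% of its speed; a pose out of reach is approached as far as the arm can. A call is refused whole if a number of a shift passes 1 or a number of a turn 1, either way. A call with a gripper value outside its range is refused whole. The fingers move at their own pace and stop on an object; "grip_force" is the grip in N (left out, the last holds). Time passes only in rows, so rows that do not move let the fingers close. It gives the time, the measured TCP pose, the force, the opening and the grip force at its end, in the units of the state.
- robot.read_state(): the state, without advancing time (a new reading comes with each control period).
- eyes.read_camera(name): name is "side" or "top"; returns the picture (420x560x3 uint8, red, green, blue); there is no depth.
- eyes.calibration(name): a dict with "K" (3x3 intrinsics, pixels), "R" (3x3) and "t" (3): a world point X has camera coordinates R X + t. Camera axes: x right, y down, z forward; pixel columns grow to the right and rows downward; lengths in m; the calibration is good to about 2 mm. A picture is of the moment at which its call begins. calibration takes no time and is no camera call.
- robot.close_job(): hands the job in; it is judged then, once.
Trained networks look in the newest picture that a camera, given by its name, has taken for a name from the list of things; names that differ only in an ending like _2 or _b are one class to them, and where a whole thing is asked for, a point or a joint stands for the part that bears it (a point fixed in the world has none). Each returns a list of dicts, best first, with "conf" (0 to 1); they miss things now and then, are a little off and sometimes report something else, mostly with a low value. They report only what shows in the picture. A call takes as long as a camera call. They do not tell look-alikes from the thing itself.
- eyes.search_frame(camera, thing): "rect" ([left, top, width, height] in pixels, round what is visible of it).
- eyes.place_of(camera, thing): "xy" ([column, row] in pixels: a listed point, or the origin of a listed thing).
The state is a dict: "t": time; "q": joint angles; "dq": joint speeds; "joint_torque": joint torques, N m; "tool_pos": TCP position; "orientation": TCP orientation; "force": force on the tool from outside, world axes, zero at the start; "wrist_torque": the same for the moment, N m; "opening": finger opening in m; "gripper_force": force on a finger pad.
Only numpy, scipy, OpenCV 4.12 (cv2) and the standard library are available. Lean on these libraries where they do the work, as an engineer would, in place of code of your own. Each camera call takes 0.05 s, during which the arm holds its last target. There are 200 camera calls.

## Task

One of the two look-alike fuses in the tray is properly sand-filled, the other is empty and useless: set one gently on the empty pan of the balance, let go, and read the beam (a full fuse outweighs the brass weight, an empty one does not). Load the full fuse into the fuse holder by pressing its end against the sprung contact plate, only as hard as the spring needs and never against its stop, and lowering it behind the fixed end contact so that it sits flat on its seat clamped by the spring. The empty fuse must finish lying in the tray, and leave the other things on the bench alone.

Things in the scene. Friction and masses are not known exactly. Their poses are not given: they have to be found in the camera images.
- fuse_a_mid (a point): first loose square-body fuse, white ceramic with steel end plates, 32 x 64 x 32 mm, long axis = its y, lying in the tray at the start. One fuse is sand-filled (130 to 170 g), its look-alike is empty (50 to 70 g); which is which differs every time. This point is its centre, 16 mm above its underside.
- fuse_b_mid (a point): second fuse, same as the first in size, looks and axes (square-body, 32 x 64 x 32 mm, long axis = its y); this point is its centre, 16 mm above its underside.
- tray: shallow grey plastic tray, fixed, 230 (its x) x 110 (its y) x 10 mm high, inner floor 4 to 5 mm above the bench, walls 4 mm. Origin: centre of the underside. The fuses start about 45 mm either way along its x from the centre, long axes roughly along its y; the empty fuse must end lying flat in it.
- balance: equal-arm balance, fixed blue base 110 (x) x 250 (y) x 22 mm, beam along its y pivoted 72 mm up; a steel pan at each end, kept level as the beam tips. The pan at +y carries a brass weight of 105 g that stays there; the pan at -y is the empty weighing pan. Nothing on it is higher than 160 mm. Origin: centre of the underside.
- pan_top (a point): centre of the top face of the empty weighing pan (flat, 104 mm diameter, no rim), about 105 mm above the bench with the beam level and 10 mm higher or lower at the beam's stops. A delicate pan: more than about 12 N harms it.
- beam (a joint): tilt of the balance beam, rad: -0.09 = weighing pan up at its stop (empty, or carrying the empty fuse), 0 = level, +0.09 = weighing pan down at its stop (carrying the full fuse). Allow a second for it to swing and settle.
- holder: fixed fuse holder, black base 70 (x) x 170 (y) x 12 mm, origin: centre of its underside. Its contact set (seat, fixed end contact at -y, sprung plate at +y) is clamped anywhere up to 20 mm either way of the centre along y, not measured: find it by feel. A loaded fuse lies with its long axis along y, centred across x, its centre 48 mm above the bench.
- seat_line (a point): point over the holder's origin at the height of the seat's top, 32 mm above the bench. The seat is 22 (x) x 54 mm, so a fuse overhangs it and both long sides stay open for fingers. At the -y end stands the fixed copper end contact, top 18 mm above the seat, 10 mm thick, bent by over 25 N; 58 mm from it at +y the free sprung plate, top 51 mm above the seat, before a housing. Both are 30 mm wide.
- spring_plate (a joint): how far the sprung plate of the holder is pressed in towards the holder's +y, m: 0 = free, 0.006 with a 64 mm fuse loaded (it fills the 58 mm gap), 0.010 = hard stop. The spring gives about 2 N at 0, 7.4 N at 0.006 and 11 N at 0.010; then it is rigid, and more than about 16 N bends it.
- meter: bystander: panel meter on an orange base, 85 x 100 x 98 mm, loose; origin under its centre.
- multimeter: bystander: hand multimeter lying on the bench, 140 x 72 x 46 mm, loose; origin under its centre.
- screwdriver: bystander: screwdriver lying on the bench, 170 mm long, loose.
Things that resemble listed ones, but are neither listed nor needed, are in the scene too. Leave any pink or red look-alike of the part that bears fuse_b_mid alone.

How it is judged:
By the outcome, as a careful person would: the job done as asked, in the order asked, and still so for the second after the job is handed in, with the robot touching nothing.
It also fails if it takes over 72 s, if anything falls off the work surface, if the arm or the gripper's body presses on something with over 40 N, if the wrist force passes 120 N, or if a joint passes its speed limit or range.

## Working session

There is one attempt and no reset: what is moved stays moved. The work goes in short steps, Python scripts to look and compute and a tool call to move; the robot and the scene stay as the last step left them, time stands still between calls to the robot, and variables do not carry over. Pictures are saved under pics/ and viewed, at most 10 in all, crops included, and the job is handed in when it is done.

Besides the shell and the picture viewer there is one more tool, called after ">>>" in YAML: its name, and indented under it one key for each argument. apply_moves: Moves the arm, as the interface text tells. Its arguments: {"type":"object","properties":{"steps":{"type":"array"},"grip_force":{"type":"number"}},"required":["steps"]}

```bash
mkdir -p pics; python3 - <<'E'
from plant import robot, eyes
import cv2,numpy as np
s=robot.read_state();print(s['t'],s['tool_pos'],s['orientation'],s['opening'],robot.grip_point_offset)
ims=[]
for c in('top','side'):
    im=eyes.read_camera(c);cv2.imwrite(f'pics/{c}0.png',im[:,:,::-1])
    k=eyes.calibration(c);R=np.array(k['R']);print(c,'cam pos',-R.T@np.array(k['t']),np.array(k['K']).round(1).tolist(),R.round(3).tolist())
    for n in('fuse_a_mid','tray','balance','pan_top','holder','seat_line','meter','multimeter','screwdriver'):
        print(n,[(np.round(d['xy']).tolist(),round(d['conf'],2)) for d in eyes.place_of(c,n)][:5])
print(robot.read_state()['t'])
E
```

```text
0.0 [0.13761214 0.58343317 0.21760647] [-3.63167983e-01 -3.12016823e+00  2.75167836e-03] 0.0931047166114034 0.0188
top cam pos [ 0.43377006 -0.03570972  1.08527635] [[385.9, 0.0, 277.6], [0.0, 385.9, 213.3], [0.0, 0.0, 1.0]] [[0.025, -0.999, 0.023], [-0.986, -0.028, -0.165], [0.166, -0.019, -0.986]]
fuse_a_mid [([367.0, 266.0], 0.59)]
tray [([372.0, 248.0], 0.57)]
balance [([262.0, 221.0], 0.92)]
pan_top [([307.0, 220.0], 0.88)]
holder [([374.0, 234.0], 0.75), ([145.0, 227.0], 0.59)]
seat_line [([143.0, 226.0], 0.71)]
meter [([250.0, 165.0], 0.98)]
multimeter [([327.0, 175.0], 0.92)]
screwdriver [([185.0, 172.0], 0.6)]
side cam pos [ 0.08756608 -0.65036958  1.12019784] [[466.6, 0.0, 281.6], [0.0, 466.6, 209.6], [0.0, 0.0, 1.0]] [[0.753, -0.658, 0.003], [-0.515, -0.591, -0.621], [0.411, 0.466, -0.784]]
fuse_a_mid [([304.0, 321.0], 0.58)]
tray [([319.0, 319.0], 0.82)]
balance [([270.0, 226.0], 0.89)]
pan_top [([288.0, 230.0], 0.95)]
holder [([197.0, 174.0], 0.68)]
seat_line [([338.0, 312.0], 0.68), ([194.0, 165.0], 0.58)]
meter [([296.0, 198.0], 0.94), ([198.0, 174.0], 0.64)]
multimeter [([340.0, 244.0], 0.62), ([259.0, 164.0], 0.31)]
screwdriver [([258.0, 164.0], 0.65)]
1.0
```

View pics/top0.png

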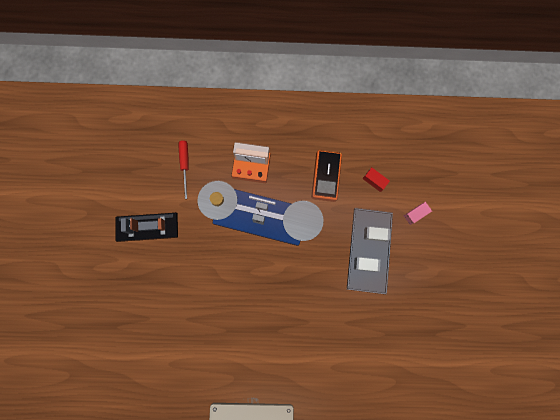

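View pics/side0.png

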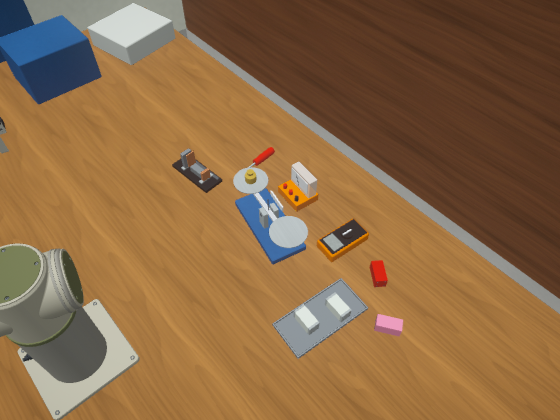

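The top view shows the tray at (370,250) holding two white fuses at (378,233) and (368,264). The red (376,179) and pink (419,212) look-alikes lie outside it. The balance is at (262,215) with its empty pan at (303,221) and the brass weight at (216,199). The holder is at (147,227). The two white blocks in the tray fit the description (white ceramic, in the tray), and I'll confirm them in an enlarged crop.

```bash
cat > h.py <<'E'
import numpy as np,cv2
from plant import robot,eyes
def cal(c):
    k=eyes.calibration(c);return [np.array(k[a],float) for a in('K','R','t')]
def ray(c,uv,z):
    K,R,t=cal(c);o=-R.T@t
    d=(R.T@np.linalg.inv(K)@np.c_[np.atleast_2d(uv),np.ones(len(np.atleast_2d(uv)))].T).T
    return o+d*((z-o[2])/d[:,2])[:,None]
def proj(c,X):
    K,R,t=cal(c);p=(K@(R@np.atleast_2d(X).T+t[:,None])).T;return p[:,:2]/p[:,2:]
def rectify(c,img,z,x0,x1,y0,y1,s=2000):
    # picture with row = falling x, col = falling y at plane z; s px per m
    W,H=int((y1-y0)*s),int((x1-x0)*s)
    P=np.array([[x1,y1,z],[x1,y0,z],[x0,y0,z],[x0,y1,z]])
    M=cv2.getPerspectiveTransform(proj(c,P).astype(np.float32),np.float32([[0,0],[W,0],[W,H],[0,H]]))
    return cv2.warpPerspective(img,M,(W,H),flags=cv2.INTER_CUBIC)
E
python3 - <<'E'
from h import *
top=cv2.imread('pics/top0.png');side=cv2.imread('pics/side0.png')
def rects(c,im,mask,z,amin=60):
    n,_,st,_=0,0,0,0
    cs,_=cv2.findContours(mask.astype(np.uint8),cv2.RETR_EXTERNAL,cv2.CHAIN_APPROX_NONE)
    for k in cs:
        if cv2.contourArea(k)<amin: continue
        w=ray(c,k[:,0,:].astype(float),z)[:,:2].astype(np.float32)*1000
        r=cv2.minAreaRect(w);m=cv2.moments(k)
        print(c,'px',k[:,0].mean(0).round(),'world',np.round(r[0],1),np.round(r[1],1),round(r[2],1))
for c,im,a in(('top',top,(340,200,400,300)),('side',side,(270,275,370,360))):
    hsv=cv2.cvtColor(im,cv2.COLOR_BGR2HSV)
    b=np.zeros(im.shape[:2],bool);b[a[1]:a[3],a[0]:a[2]]=1
    print('white');rects(c,im,b&(hsv[...,2]>170)&(hsv[...,1]<50),.037)
    print('tray');rects(c,im,b&(hsv[...,1]<75)&(hsv[...,2]>60),.010,1000)
    print('black');rects(c,im,(hsv[...,2]<45)&(np.indices(b.shape)[0]>140),.012,300)
    print('blue');rects(c,im,(hsv[...,0]>105)&(hsv[...,0]<125)&(hsv[...,1]>120)&(np.indices(b.shape)[0]>140),.022,300)
    print('pan');print(ray(c,dict(top=[(303.5,220.5)],side=[(288,232)])[c],.115))
A=rectify('top',top,.037,.25,.47,-.45,-.2);
B=rectify('top',top,.03,.35,.57,.2,.42)
C=rectify('side',side,.037,.25,.47,-.45,-.2);D=rectify('side',side,.03,.35,.57,.2,.42)
f=lambda x:cv2.resize(x,(400,300))
def g(x,w):return cv2.resize(x,(w,int(x.shape[0]*w/x.shape[1])))
def pad(x):
    o=np.zeros((300,400,3),np.uint8);x=cv2.resize(x,None,fx=.65,fy=.65);o[:x.shape[0],:x.shape[1]]=x;return o
cv2.imwrite('pics/crop1.png',np.vstack([np.hstack([pad(A),pad(B)]),np.hstack([pad(C),pad(D)])]))
E
```

```text
white
top px [368. 264.] world [ 478.3 -304. ] [53.3 31.7] 85.8
top px [378. 233.] world [ 563.2 -332.7] [49.9 32.4] 88.7
tray
top px [370. 251.] world [ 518.2 -316.5] [110.1 229.7] 84.4
black
top px [147. 229.] world [566.8 307.7] [ 69.4 168.6] 5.6
top px [329. 169.] world [ 746.7 -196.9] [ 59.  102.8] 84.4
blue
top px [257. 227.] world [579.7  -1. ] [246.1  54.9] 77.5
pan
[[ 0.58047057 -0.1204013   0.115     ]]
white
side px [306. 316.] world [ 476.5 -303.6] [63.7 33.4] 85.7
side px [338. 304.] world [ 561.3 -332.3] [63.6 33.7] 86.1
tray
side px [319. 317.] world [ 515.6 -318.8] [110.8 231.1] 84.6
black
blue
side px [267. 230.] world [601.3  -9.7] [249.4 108.8] 77.5
pan
[[ 0.57698155 -0.12162312  0.115     ]]
```

View pics/crop1.png

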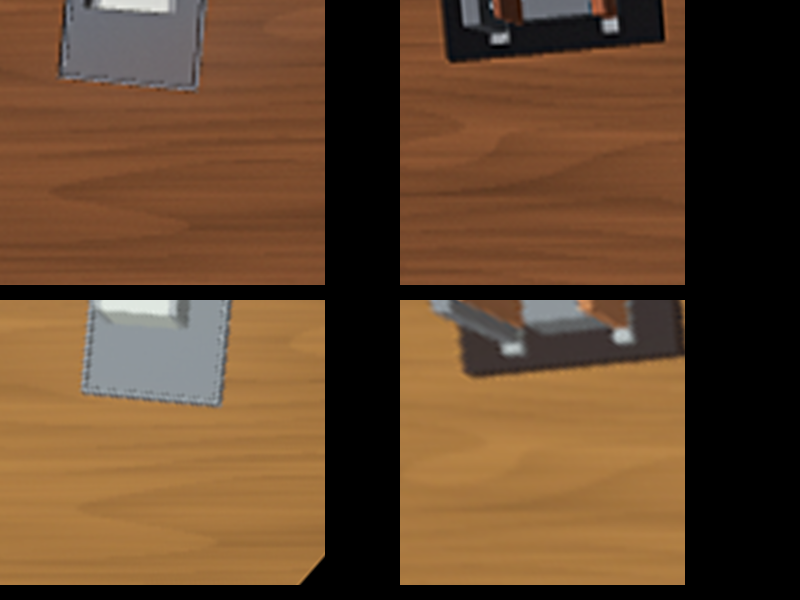

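The crop window cut off the things I wanted, so I'm taking the right windows.

```bash
python3 - <<'E'
from h import *
top=cv2.imread('pics/top0.png');side=cv2.imread('pics/side0.png')
L=[]
for c,im in(('top',top),('side',side)):
    L.append(np.hstack([cv2.resize(rectify(c,im,z,x0,x1,y0,y1),(400,300)) for z,x0,x1,y0,y1 in((.037,.43,.61,-.44,-.20),(.032,.48,.66,.19,.43))]))
cv2.imwrite('pics/crop2.png',np.vstack(L))
E
```

```text
(no output)
```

View pics/crop2.png

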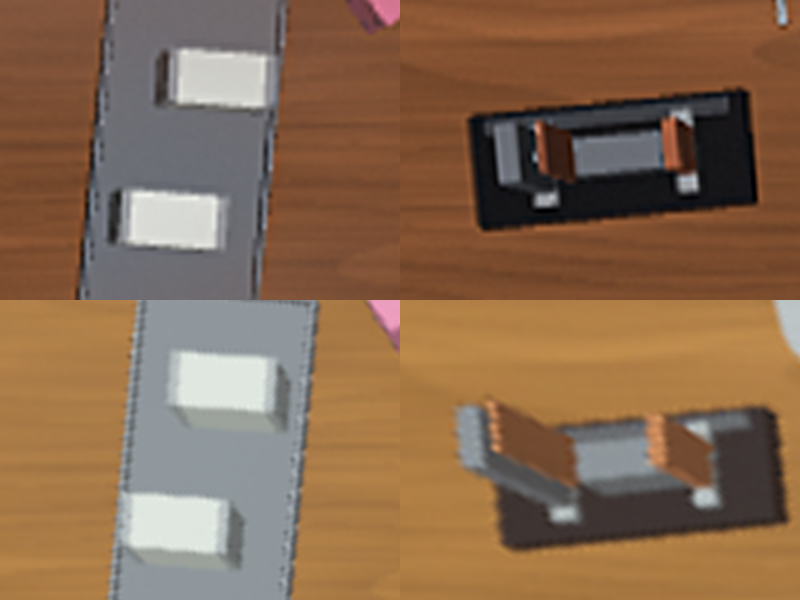

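The crops confirm two white square-body fuses in the tray. The near one is at about (0.477,-0.304) and the far one at about (0.562,-0.332), with the pink part outside the tray. The holder's tall sprung plate is toward world +y and its fixed contact toward -y. The gap runs roughly from y=0.267 to 0.325.

```bash
cat > plan.py <<'E'
import sys,numpy as np
from scipy.spatial.transform import Rotation as Ro
from h import robot
def plan(wps,frac=.01):
    """wps: (x,y,z,yaw_deg of tool y,rows,finger%) ; prints flat rounded rows per waypoint"""
    s=robot.read_state();p=np.array(s['tool_pos']);R=Ro.from_rotvec(s['orientation'])
    for x,y,z,yaw,n,f in wps:
        a=np.radians(yaw);ty=np.array([np.cos(a),np.sin(a),0]);tz=np.array([0,0,-1.]);tx=np.cross(ty,tz)
        T=Ro.from_matrix(np.c_[tx,ty,tz]);p0=p.copy();out=[]
        for i in range(n):
            tgt=p0+(np.array([x,y,z])-p0)*(i+1)/n
            d=R.inv().apply(tgt-p)/.03
            w=(R.inv()*T).as_rotvec()/(n-i)/np.radians(6)
            d=np.round(d,2);w=np.round(w,2)
            p=p+R.apply(d*.03);R=R*Ro.from_rotvec(w*np.radians(6))
            out+=[f'{v:g}' for v in d]+[f'{v:g}' for v in w]+[str(f)]
        big=max(abs(float(v)) for i,v in enumerate(out) if i%7!=6)
        print(f'-> {(x,y,z,yaw)} max {big}\n'+','.join(out))
plan(eval(sys.argv[1]))
E
python3 plan.py "[(.44,.34,.22,50,12,65),(.55,0,.22,25,12,65),(.4775,-.304,.12,-4.3,12,65)]"
```

```text
-> (0.44, 0.34, 0.22, 50) max 1.08
-0.97,-0.47,-0,-0,-0,0.37,65,-0.99,-0.43,-0.01,-0,-0,0.37,65,-1.01,-0.39,-0,-0,-0,0.37,65,-1.02,-0.35,-0.01,-0,-0,0.37,65,-1.03,-0.31,0,-0,-0,0.37,65,-1.05,-0.27,-0,-0,-0,0.37,65,-1.05,-0.23,-0.01,-0,-0,0.37,65,-1.06,-0.19,-0,-0,-0,0.37,65,-1.07,-0.14,-0,-0,-0,0.37,65,-1.07,-0.11,-0.01,-0,-0,0.37,65,-1.08,-0.07,-0,-0,-0,0.38,65,-1.08,-0.02,-0.01,-0,-0,0.37,65
-> (0.55, 0, 0.22, 25) max 0.98
-0.84,-0.53,0,-0,0,0.35,65,-0.86,-0.49,0,-0,0,0.35,65,-0.88,-0.47,0,-0,0,0.35,65,-0.89,-0.43,0,-0,0,0.35,65,-0.91,-0.4,0,-0,0,0.35,65,-0.92,-0.36,0,-0,0,0.35,65,-0.94,-0.33,0,-0,0,0.34,65,-0.95,-0.3,0,-0,0,0.35,65,-0.95,-0.26,0,-0,0,0.34,65,-0.97,-0.23,0,-0,0,0.35,65,-0.97,-0.19,0,-0,0,0.34,65,-0.98,-0.16,0,-0,0,0.35,65
-> (0.4775, -0.304, 0.12, -4.3) max 0.85
-0.68,-0.54,0.28,-0,0,0.41,65,-0.7,-0.51,0.28,-0,0,0.41,65,-0.73,-0.48,0.27,-0,0,0.41,65,-0.74,-0.45,0.28,-0,0,0.41,65,-0.76,-0.41,0.28,-0,0,0.41,65,-0.78,-0.38,0.28,-0,0,0.4,65,-0.8,-0.35,0.28,-0,0,0.41,65,-0.81,-0.32,0.28,-0,0,0.4,65,-0.82,-0.28,0.27,-0,0,0.41,65,-0.83,-0.24,0.28,-0,0,0.4,65,-0.85,-0.21,0.28,-0,0,0.41,65,-0.85,-0.18,0.28,-0,0,0.4,65
```

>>> apply_moves:
  steps: [-0.95,-0.47,0,0,0,0.37,65,-0.95,-0.43,0,0,0,0.37,65,-0.95,-0.39,0,0,0,0.37,65,-0.95,-0.35,0,0,0,0.37,65,-1,-0.31,0,0,0,0.37,65,-1,-0.27,0,0,0,0.37,65,-1,-0.23,0,0,0,0.37,65,-1,-0.2,0,0,0,0.37,65,-1,-0.15,0,0,0,0.37,65,-1,-0.1,0,0,0,0.37,65,-1,-0.1,0,0,0,0.37,65,-1,0,0,0,0,0.37,65]

```text
t: 2.0
tool_pos: [0.4227, 0.3475, 0.2188]
orientation: [1.075, 2.952, 0.0]
force: [-0.2, 0.3, -0.4]
opening: 0.0605
gripper_force: 0.0
```

>>> apply_moves:
  steps: [-0.85,-0.5,0,0,0,0.35,65,-0.85,-0.5,0,0,0,0.35,65,-0.9,-0.45,0,0,0,0.35,65,-0.9,-0.45,0,0,0,0.35,65,-0.9,-0.4,0,0,0,0.35,65,-0.9,-0.35,0,0,0,0.35,65,-0.95,-0.35,0,0,0,0.35,65,-0.95,-0.3,0,0,0,0.35,65,-0.95,-0.25,0,0,0,0.35,65,-0.95,-0.25,0,0,0,0.35,65,-1,-0.2,0,0,0,0.35,65,-1,-0.15,0,0,0,0.35,65]

```text
t: 3.0
tool_pos: [0.5327, 0.0066, 0.2188]
orientation: [1.693, 2.646, 0.0]
force: [1.0, -0.4, -0.0]
opening: 0.0601
gripper_force: 0.0
```

```bash
python3 plan.py "[(.4775,-.304,.08,-4.3,12,65),(.4775,-.304,.011,-4.3,5,65)]"
```

```text
-> (0.4775, -0.304, 0.08, -4.3) max 0.87
-0.72,-0.5,0.39,0,0,0.4,65,-0.74,-0.47,0.38,0,0,0.4,65,-0.76,-0.44,0.39,0,0,0.4,65,-0.77,-0.41,0.38,0,0,0.41,65,-0.8,-0.37,0.39,0,0,0.4,65,-0.8,-0.34,0.38,0,0,0.41,65,-0.83,-0.3,0.39,0,0,0.4,65,-0.83,-0.27,0.38,0,0,0.41,65,-0.84,-0.24,0.39,0,0,0.4,65,-0.86,-0.2,0.39,0,0,0.41,65,-0.86,-0.16,0.38,0,0,0.4,65,-0.87,-0.12,0.39,0,0,0.41,65
-> (0.4775, -0.304, 0.011, -4.3) max 0.46
0,-0,0.46,0,0,-0,65,0,-0,0.46,0,0,-0,65,0,-0,0.46,0,0,-0,65,0,-0,0.46,0,0,-0,65,0,-0,0.46,0,0,-0,65
```

>>> apply_moves:
  steps: [-0.72,-0.5,0,0,0,0.4,65,-0.74,-0.47,0,0,0,0.4,65,-0.76,-0.44,0,0,0,0.4,65,-0.77,-0.41,0,0,0,0.4,65,-0.8,-0.37,0.4,0,0,0.4,65,-0.8,-0.34,0.6,0,0,0.4,65,-0.83,-0.3,0.6,0,0,0.4,65,-0.83,-0.27,0.6,0,0,0.4,65,-0.84,-0.24,0.6,0,0,0.4,65,-0.86,-0.2,0.6,0,0,0.4,65,-0.86,-0.16,0.6,0,0,0.4,65,-0.87,-0.12,0.6,0,0,0.45,65]

```text
t: 4.0
tool_pos: [0.478, -0.3041, 0.08]
orientation: [2.304, 2.135, 0.0]
force: [0.6, 0.4, 0.0]
opening: 0.0608
gripper_force: 0.0
```

```bash
python3 plan.py "[(.4775,-.304,.011,-4.3,4,65)]"
```

```text
-> (0.4775, -0.304, 0.011, -4.3) max 0.58
0,-0,0.57,0,0,-0,65,0,-0.01,0.58,0,0,-0,65,0,-0,0.57,0,0,-0,65,0,-0.01,0.58,0,0,-0.01,65
```

>>> apply_moves:
  steps: [0,0,0.6,0,0,0,65,0,0,0.6,0,0,0,65,0,0,0.6,0,0,0,65,0,0,0.5,0,0,0,65,0,0,0,0,0,0,65,0,0,0,0,0,0,20,0,0,0,0,0,0,20,0,0,0,0,0,0,20,0,0,0,0,0,0,20,0,0,0,0,0,0,20]
  grip_force: 25

```text
t: 4.83
tool_pos: [0.479, -0.3033, 0.0128]
orientation: [2.3, 2.137, 0.0]
force: [0.3, -1.0, 6.5]
opening: 0.0317
gripper_force: 17.7
```

>>> apply_moves:
  steps: [0,0,-0.3,0,0,0,20,0,0,-0.8,0,0,0,20,0,0,-0.8,0,0,0,20,0,0,-0.8,0,0,0,20,0,0,-0.3,0,0,0,20,0,0,0,0,0,0,20,0,0,0,0,0,0,20,0,0,0,0,0,0,20]

```text
t: 5.5
tool_pos: [0.4775, -0.3021, 0.0999]
orientation: [-2.3, -2.137, 0.001]
force: [0.1, 0.6, -2.1]
opening: 0.0317
gripper_force: 25.0
```

```bash
python3 - <<'E'
from h import *
F=[]
for c in('top','side','top','side'):
    im=eyes.read_camera(c);F.append(robot.read_state()['force']);cv2.imwrite(f'pics/lift_{c}.png',im[:,:,::-1])
print(np.round(F,2))
E
python3 plan.py "[(.4775,-.304,.19,0,3,20),(.579,-.121,.19,-2,7,20),(.579,-.121,.135,-2,3,20)]"
```

```text
[[-1.09  0.64 -1.32]
 [ 0.51 -0.11 -1.61]
 [ 0.31  0.34 -1.89]
 [ 0.66  0.38 -1.3 ]]
-> (0.4775, -0.304, 0.19, 0) max 1.0
-0.02,-0,-1,-0.01,-0,-0.23,20,-0.02,-0,-1,-0.01,-0.01,-0.24,20,-0.02,-0,-1,-0,-0,-0.23,20
-> (0.579, -0.121, 0.19, -2) max 0.89
0.87,0.48,0,-0,-0,0.05,20,0.88,0.48,0,-0,-0,0.05,20,0.87,0.47,0,-0,-0,0.05,20,0.88,0.47,0,-0,-0,0.04,20,0.88,0.47,0,-0,-0,0.05,20,0.89,0.46,0,-0,-0,0.04,20,0.88,0.46,0,-0,-0,0.05,20
-> (0.579, -0.121, 0.135, -2) max 0.62
0,-0,0.61,-0,-0,-0,20,0,-0,0.61,-0,-0,-0,20,0,-0,0.62,-0,-0,-0,20
```

The lift force of about 1.5 N suggests this is the full fuse. I'll weigh it on the pan.

>>> apply_moves:
  steps: [0,0,-1,0,0,0,20,0,0,-1,0,0,0,20,0.3,0.1,-1,0,0,0,20,0.85,0.45,0,0,0,0,20,0.9,0.5,0,0,0,0,20,0.9,0.5,0,0,0,0,20,0.9,0.5,0,0,0,0,20,0.9,0.5,0,0,0,0,20,0.9,0.5,0,0,0,0,20,0.6,0.4,0,0,0,0,20,0,0,0,0,0,0,20]

```text
t: 6.62
tool_pos: [0.5969, -0.1195, 0.1906]
orientation: [-2.297, -2.141, -0.001]
force: [0.2, -0.5, -2.2]
opening: 0.0318
gripper_force: 25.0
```

```bash
python3 - <<'E'
from h import *
F=[]
for c in('top','side'):
    im=eyes.read_camera(c);F.append(robot.read_state()['force']);cv2.imwrite(f'pics/over_{c}.png',im[:,:,::-1])
    print(c,[(np.round(d['xy'],1).tolist(),round(d['conf'],2)) for d in eyes.place_of(c,'pan_top')][:3])
print(np.round(F,2),robot.read_state()['tool_pos'],robot.read_state()['t'])
a=cv2.imread('pics/over_top.png')[130:280,200:400];b=cv2.imread('pics/over_side.png')[150:300,190:390]
cv2.imwrite('pics/over.png',cv2.resize(np.vstack([a,b]),None,fx=2,fy=2,interpolation=cv2.INTER_CUBIC)[:600])
E
python3 plan.py "[(.579,-.121,.130,-4,6,20)]"
```

```text
top [([307.2, 218.0], 0.9)]
side [([289.8, 228.8], 0.61)]
[[ 0.26 -0.25 -1.67]
 [-0.17 -1.07 -1.85]] [ 0.59477971 -0.12405288  0.1909799 ] 6.8167
-> (0.579, -0.121, 0.13, -4) max 0.34
0.01,-0.09,0.34,-0,0,-0.01,20,0.01,-0.09,0.34,-0,0,-0.01,20,0.01,-0.08,0.34,-0,0,-0.01,20,0.01,-0.09,0.34,-0,0,-0,20,0.01,-0.09,0.33,-0.01,0,-0.01,20,0.01,-0.09,0.34,-0,0,-0,20
```

View pics/over.png

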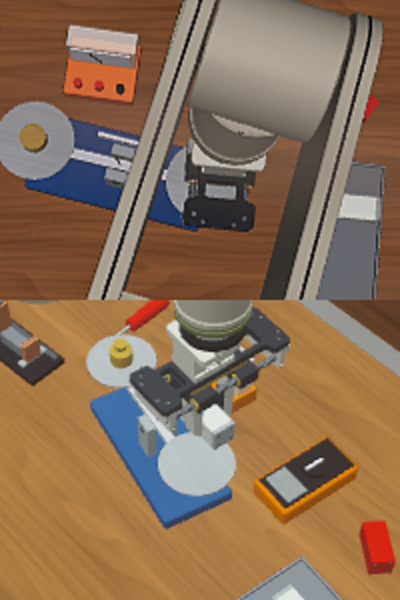

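The fuse is held level above and slightly beyond the pan centre, with the pan at crop (197,463). I'm centring and lowering slowly.

>>> apply_moves:
  steps: [0,-0.15,0,0,0,0,20,0.05,-0.15,0.4,0,0,0,20,0,-0.15,0.4,0,0,0,20,0,-0.1,0.4,0,0,0,20,0,0,0.4,0,0,0,20,0,0,0.3,0,0,0,20,0,0,0.1,0,0,0,20,0,0,0,0,0,0,20,0,0,0,0,0,0,20]

```text
t: 7.57
tool_pos: [0.5792, -0.1208, 0.1318]
orientation: [2.302, 2.138, 0.0]
force: [0.6, -0.6, -2.0]
opening: 0.0319
gripper_force: 25.0
```

>>> apply_moves:
  steps: [0,0,0.1,0,0,0,20,0,0,0.05,0,0,0,20,0,0,0.05,0,0,0,20,0,0,0.05,0,0,0,20,0,0,0.05,0,0,0,20,0,0,0,0,0,0,20,0,0,0,0,0,0,20]

```text
t: 8.15
tool_pos: [0.5792, -0.1208, 0.1228]
orientation: [2.302, 2.138, 0.0]
force: [0.0, 0.5, -0.1]
opening: 0.0316
gripper_force: 25.0
```

```bash
python3 - <<'E'
from h import *
F=[]
for c in('side','side','side'):
    im=eyes.read_camera(c);F.append(robot.read_state()['force'])
print(np.round(F,2),robot.read_state()['tool_pos'],robot.read_state()['t'])
cv2.imwrite('pics/pan.png',cv2.resize(im[150:300,190:390,::-1],None,fx=3,fy=3,interpolation=cv2.INTER_CUBIC))
E
```

```text
[[-0.76  0.18 -0.57]
 [ 0.38  0.99  0.11]
 [-0.74 -0.07  0.48]] [ 0.57912666 -0.12074568  0.12282001] 8.3
```

View pics/pan.png

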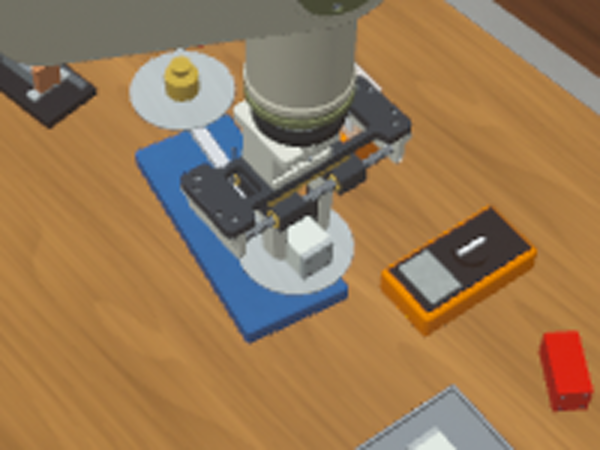

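Contact is felt at TCP z = 0.123. I'll follow the pan down to just above its lower stop so the release is gentle.

>>> apply_moves:
  steps: [0,0,0.1,0,0,0,20,0,0,0.1,0,0,0,20,0,0,0.1,0,0,0,20,0,0,0.1,0,0,0,20,0,0,0,0,0,0,20,0,0,0,0,0,0,20]

```text
t: 8.8
tool_pos: [0.5787, -0.1206, 0.1101]
orientation: [-2.301, -2.137, 0.001]
force: [-0.3, -0.3, -1.1]
opening: 0.0318
gripper_force: 25.0
```

```bash
python3 - <<'E'
from h import *
F=[]
for c in('side','side','side'):
    im=eyes.read_camera(c);F.append(robot.read_state()['force'])
print(np.round(F,2),robot.read_state()['tool_pos'],robot.read_state()['t'])
E
```

```text
[[-1.15  0.92  0.78]
 [ 0.37  0.74 -0.07]
 [-0.28 -0.27 -1.6 ]] [ 0.57892555 -0.12058738  0.11058812] 8.95
```

>>> apply_moves:
  steps: [0,0,0,0,0,0,45,0,0,0,0,0,0,65,0,0,0,0,0,0,65,0,0,-0.4,0,0,0,65,0,0,-0.8,0,0,0,65,0,0,-0.8,0,0,0,65,0,0,-0.6,0,0,0,65,0,0,0,0,0,0,65,0,0,0,0,0,0,65,0,0,0,0,0,0,65,0,0,0,0,0,0,65,0,0,0,0,0,0,65]

```text
t: 9.95
tool_pos: [0.5782, -0.1205, 0.1871]
orientation: [-2.3, -2.137, 0.002]
force: [-0.2, -1.1, 0.1]
opening: 0.0605
gripper_force: 0.0
```

>>> apply_moves:
  steps: [0,0,0,0,0,0,65,0,0,0,0,0,0,65,0,0,0,0,0,0,65,0,0,0,0,0,0,65,0,0,0,0,0,0,65,0,0,0,0,0,0,65]

```text
t: 10.45
tool_pos: [0.5791, -0.1207, 0.1886]
orientation: [2.302, 2.138, -0.0]
force: [-0.0, 0.5, 0.0]
opening: 0.0606
gripper_force: 0.0
```

```bash
python3 - <<'E'
from h import *
im=eyes.read_camera('side');cv2.imwrite('pics/wfull.png',im[:,:,::-1])
old=cv2.imread('pics/side0.png')
f=lambda a:cv2.resize(a[150:300,190:390],None,fx=2,fy=2,interpolation=cv2.INTER_CUBIC)
cv2.imwrite('pics/weigh.png',np.hstack([f(old),f(im[:,:,::-1])]))
print(robot.read_state()['t'],robot.read_state()['tool_pos'])
d=np.array([.216,.976])
for s in(1,-1):
    for z in(.095,.105,.115):
        print(s,z,proj('side',[.601+s*d[0]*.116,-.0097+s*d[1]*.116,z]).round(1))
# pan (light grey) ellipse centres, before and after
for n,a in(('before',old),('after',im[:,:,::-1])):
    h=cv2.cvtColor(a,cv2.COLOR_BGR2HSV);m=((h[...,1]<40)&(h[...,2]>110)).astype(np.uint8)
    m[:, :]*=1;M=np.zeros_like(m);M[150:212,225:275]=1;M&=m
    ys,xs=np.nonzero(M);print(n,'brass pan',xs.min(),xs.max(),ys.min(),ys.max())
E
```

```text
10.5 [ 0.57910023 -0.12074065  0.1886779 ]
1 0.095 [[249.6 180.2]]
1 0.105 [[249.4 177.9]]
1 0.115 [[249.2 175.6]]
-1 0.095 [[287.9 236.9]]
-1 0.105 [[288.  234.7]]
-1 0.115 [[288.  232.5]]
before brass pan 233 274 163 211
after brass pan 233 274 150 211
```

View pics/weigh.png

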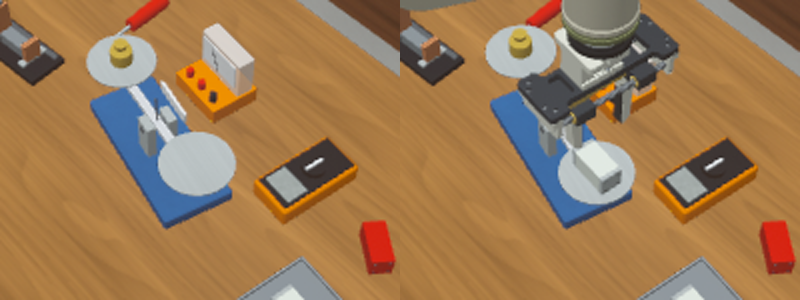

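The right half (now) shows the loaded pan down, at crop row 172 against 163 before, and the brass pan up, at row 50 against 62. So this fuse outweighs the brass: it's the full one. I'll regrasp it gently.

>>> apply_moves:
  steps: [0,0,0.8,0,0,0,50,0,0,0.8,0,0,0,50,0,0,0.7,0,0,0,48,0,0,0.4,0,0,0,48,0,0,0.15,0,0,0,48,0,0,0,0,0,0,48,0,0,0,0,0,0,25,0,0,0,0,0,0,25,0,0,0,0,0,0,25]
  grip_force: 10

```text
t: 11.25
tool_pos: [0.5801, -0.1211, 0.1049]
orientation: [2.3, 2.137, 0.002]
force: [-0.4, 0.2, 1.6]
opening: 0.0321
gripper_force: 10.0
```

>>> apply_moves:
  steps: [0,0,0,0,0,0,25,0,0,-0.1,0,0,0,25,0,0,-0.2,0,0,0,25]

```text
t: 11.5
tool_pos: [0.5786, -0.1206, 0.1119]
orientation: [-2.301, -2.137, 0.001]
force: [-0.5, -0.4, -1.4]
opening: 0.032
gripper_force: 10.0
```

>>> apply_moves:
  steps: [0,0,-0.5,0,0,0,25,0,0,-1,0,0,0,25,0,0,-1,0,0,0,25,0,0,-0.5,0,0,0,25]
  grip_force: 40

```text
t: 11.83
tool_pos: [0.5802, -0.121, 0.2066]
orientation: [2.299, 2.136, 0.003]
force: [0.6, 0.3, -0.3]
opening: 0.0317
gripper_force: 40.0
```

```bash
python3 plan.py "[(.569,.2858,.2,5.6,14,25),(.569,.2858,.11,5.6,4,25)]"
```

```text
-> (0.569, 0.2858, 0.2, 5.6) max 0.97
0.96,-0.1,0.01,0,0,-0.12,25,0.97,-0.08,0.02,0,0,-0.12,25,0.97,-0.08,0.01,0,0,-0.12,25,0.96,-0.06,0.02,0,0,-0.12,25,0.97,-0.05,0.01,0,0,-0.12,25,0.97,-0.04,0.02,0,0,-0.12,25,0.97,-0.02,0.01,0,0,-0.11,25,0.97,-0.01,0.02,0.01,0,-0.12,25,0.97,-0.01,0.01,0,0,-0.11,25,0.96,0.01,0.01,0.01,0,-0.12,25,0.97,0.03,0.02,0,0,-0.11,25,0.97,0.03,0.01,0.01,0,-0.12,25,0.97,0.04,0.02,0,0.01,-0.11,25,0.97,0.06,0.01,0.01,0,-0.12,25
-> (0.569, 0.2858, 0.11, 5.6) max 0.75
-0,0,0.75,-0,0,0,25,-0,0,0.75,-0,0,0,25,-0,0,0.75,-0,0,0,25,-0,0,0.75,-0,0,0,25
```

>>> apply_moves:
  steps: [0.9,-0.1,0,0,0,-0.12,25,1,-0.1,0,0,0,-0.12,25,1,-0.1,0,0,0,-0.12,25,1,-0.05,0,0,0,-0.12,25,1,-0.05,0,0,0,-0.12,25,1,-0.05,0,0,0,-0.12,25,1,0,0,0,0,-0.12,25,1,0,0,0,0,-0.12,25,1,0,0,0,0,-0.12,25,1,0,0,0,0,-0.12,25,1,0,0,0,0,-0.12,25,1,0.05,0,0,0,-0.12,25]

```text
t: 12.83
tool_pos: [0.5679, 0.2381, 0.2025]
orientation: [-2.133, -2.306, 0.0]
force: [1.2, 0.6, -0.6]
opening: 0.0317
gripper_force: 40.0
```

>>> apply_moves:
  steps: [1,0.05,0,0,0,-0.12,25,0.6,0.05,0.3,0,0,-0.1,25,0,0,0.7,0,0,0,25,0,0,0.7,0,0,0,25,0,0,0.7,0,0,0,25,0,0,0.3,0,0,0,25,0,0,0,0,0,0,25]

```text
t: 13.42
tool_pos: [0.5655, 0.284, 0.118]
orientation: [-2.106, -2.328, 0.008]
force: [-0.2, -0.9, -1.7]
opening: 0.0314
gripper_force: 40.0
```

```bash
python3 - <<'E'
from h import *
for c in('top','side'):
    im=eyes.read_camera(c);cv2.imwrite(f'pics/hold_{c}.png',im[:,:,::-1])
print(robot.read_state())
a=cv2.imread('pics/hold_top.png')[170:270,90:220];b=cv2.imread('pics/hold_side.png')[110:210,140:270]
cv2.imwrite('pics/hold.png',cv2.resize(np.vstack([a,b]),None,fx=3,fy=3,interpolation=cv2.INTER_CUBIC))
E
python3 plan.py "[(.569,.2858,.10,5.6,4,25)]"
```

```text
{'t': 13.5167, 'q': array([3.84158502e-01, 2.85021999e-01, 1.49096827e+00, 4.17561069e-05,
       1.36568129e+00, 2.84218759e-01]), 'dq': array([-4.37111591e-03, -1.98538082e-02, -2.67783256e-02, -9.13467733e-05,
       -1.58808089e-03, -1.23896763e-03]), 'joint_torque': array([ 1.27169313e-01, -6.07998705e+01, -4.62192357e+01,  8.27560946e-02,
        7.82848278e-03, -1.52269658e-03]), 'tool_pos': array([0.56766162, 0.28471483, 0.12178497]), 'orientation': array([-2.10767178e+00, -2.32956578e+00,  8.35389432e-05]), 'force': array([-0.27244848, -0.03998992, -1.11476226]), 'wrist_torque': array([-0.02256585, -0.01023429,  0.03139598]), 'gripper_force': 39.99738335609436, 'opening': 0.03195271875233492}
-> (0.569, 0.2858, 0.1, 5.6) max 0.19
0.01,0.01,0.18,-0,-0,0.01,25,0.01,0.01,0.18,-0,-0,0,25,0,0.02,0.18,-0,-0,0.01,25,0.01,0.01,0.19,-0,-0,0,25
```

View pics/hold.png

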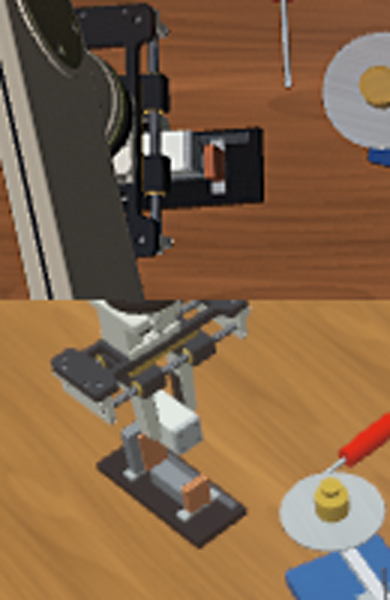

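The fuse hangs above the holder in line with it. In the crops its end face is at about (193,150) top and (185,435) side, and the fixed contact is at about (213,160) top and (197,490) side. Next I'll compute the offset.

```bash
python3 - <<'E'
from h import *
px=lambda c,r:[(90+c/3,170+r/3)]
y=np.array([-.098,.995]);C=np.array([.5668,.3077])
s=lambda w:(((w[0,:2]-C)@y)*1000).round(1)
print('fuse end top edge',s(ray('top',px(189,150),.145)),'bottom edge',s(ray('top',px(200,150),.113)))
print('fixed contact outer top',s(ray('top',px(222,160),.05)),'inner top',s(ray('top',px(204,160),.05)))
t=cv2.imread('pics/top0.png')
# initial picture, rectified at fixed contact top and plate top
print('tool s',((np.array(robot.read_state()['tool_pos'])[:2]-C)@y)*1000, 'lat',(np.array(robot.read_state()['tool_pos'])[:2]-C)@np.array([.995,.098])*1000)
for z in(.05,.083):
    r=rectify('top',t,z,.48,.66,.19,.43,2000);h=cv2.cvtColor(r,cv2.COLOR_BGR2HSV)
    m=((h[...,0]<12)&(h[...,1]>110)&(h[...,2]>75)).astype(np.uint8);m[:90]=0;m[260:]=0
    n,l,st,ce=cv2.connectedComponentsWithStats(m)
    for i in range(1,n):
        if st[i,4]>300 and st[i,2]<200: 
            a=st[i];print(z,'y from',.43-a[0]/2000,'to',.43-(a[0]+a[2])/2000,'x',.66-a[1]/2000,.66-(a[1]+a[3])/2000)
E
```

```text
fuse end top edge -56.5 bottom edge -56.5
fixed contact outer top -58.2 inner top -42.2
tool s -22.954682632383125 lat -1.3952366044202202
0.05 y from 0.273 to 0.252 x 0.615 0.599
0.05 y from 0.4285 to 0.4105 x 0.6085 0.5960000000000001
0.05 y from 0.381 to 0.348 x 0.6075 0.5895
0.05 y from 0.2155 to 0.19 x 0.606 0.5615
0.05 y from 0.40299999999999997 to 0.3805 x 0.604 0.5965
0.05 y from 0.4095 to 0.387 x 0.5935 0.5760000000000001
0.05 y from 0.268 to 0.255 x 0.5865 0.5555
0.05 y from 0.43 to 0.414 x 0.5850000000000001 0.5680000000000001
0.05 y from 0.34199999999999997 to 0.3345 x 0.5850000000000001 0.5535
0.05 y from 0.419 to 0.40049999999999997 x 0.5780000000000001 0.5640000000000001
0.083 y from 0.39 to 0.37 x 0.615 0.599
0.083 y from 0.362 to 0.3405 x 0.615 0.603
0.083 y from 0.26349999999999996 to 0.2425 x 0.609 0.5935
0.083 y from 0.366 to 0.3355 x 0.604 0.5850000000000001
0.083 y from 0.414 to 0.39649999999999996 x 0.603 0.5905
0.083 y from 0.2075 to 0.192 x 0.6005 0.5825
0.083 y from 0.3885 to 0.3675 x 0.5980000000000001 0.5890000000000001
0.083 y from 0.4185 to 0.3725 x 0.5895 0.5595
0.083 y from 0.25849999999999995 to 0.2455 x 0.5820000000000001 0.5515
0.083 y from 0.32999999999999996 to 0.3225 x 0.5800000000000001 0.5495
0.083 y from 0.2045 to 0.19 x 0.5685 0.538
0.083 y from 0.4295 to 0.41 x 0.553 0.5335000000000001
```

>>> apply_moves:
  steps: [0,0.05,0.4,0,0,0,25,0,0,0.5,0,0,0,25,0,0,0.4,0,0,0,25,0,0,0.3,0,0,0,25,0,0,0.15,0,0,0,25,0,0,0.1,0,0,0,25,0,0,0,0,0,0,25,0.1,0,0,0,0,0,25,0.1,0,0,0,0,0,25,0,0,0,0,0,0,25]

```text
t: 14.35
tool_pos: [0.5689, 0.2918, 0.0666]
orientation: [2.107, 2.33, 0.002]
force: [0.5, 0.5, -1.4]
opening: 0.0313
gripper_force: 40.0
```

```bash
cat > feel.py <<'E'
from h import *
y=np.array([-.098,.995]);C=np.array([.5668,.3077]);F=[];P=[];T=[]
for i in range(5):
    eyes.read_camera('side');s=robot.read_state();F.append(s['force']);P.append(s['tool_pos']);T.append(s['wrist_torque'])
F=np.mean(F,0);p=np.mean(P,0)
print('t',s['t'],'F along',(F[:2]@y).round(2),'lat',(F[:2]@[.995,.098]).round(2),'z',F[2].round(2),'| s',((p[:2]-C)@y*1000).round(2),'lat',((p[:2]-C)@[.995,.098]*1000).round(2),'z',(p[2]*1000).round(2),'M',np.mean(T,0).round(3))
E
python3 feel.py
```

```text
t 14.6 F along 0.12 lat -0.33 z -1.66 | s -16.57 lat 0.27 z 66.14 M [-0.066  0.054 -0.013]
```

>>> apply_moves:
  steps: [0.05,0,0,0,0,0,25,0.05,0,0,0,0,0,25,0,0,0,0,0,0,25]

```text
t: 14.85
tool_pos: [0.5682, 0.2938, 0.0657]
orientation: [2.107, 2.33, -0.0]
force: [-0.1, -1.8, -0.9]
opening: 0.0319
gripper_force: 40.0
```

```bash
python3 feel.py
```

```text
t 15.1 F along -2.04 lat -0.69 z -0.55 | s -14.13 lat 0.03 z 65.67 M [-0.448  0.081 -0.013]
```

>>> apply_moves:
  steps: [0.05,0,0,0,0,0,25,0,0,0,0,0,0,25]

```text
t: 15.27
tool_pos: [0.5681, 0.2953, 0.0656]
orientation: [2.107, 2.329, -0.0]
force: [0.2, -2.5, 0.4]
opening: 0.0319
gripper_force: 40.0
```

```bash
python3 feel.py
```

```text
t 15.5167 F along -3.7 lat 0.04 z 0.2 | s -12.54 lat 0.03 z 65.64 M [-0.709  0.025 -0.006]
```

>>> apply_moves:
  steps: [0.05,0,0,0,0,0,25,0.05,0,0,0,0,0,25,0.05,0,0,0,0,0,25,0,0,0,0,0,0,25]

```text
t: 15.85
tool_pos: [0.5677, 0.2995, 0.0657]
orientation: [2.107, 2.329, -0.001]
force: [0.5, -7.4, 1.4]
opening: 0.0319
gripper_force: 40.0
```

```bash
python3 feel.py
```

```text
t 16.1 F along -6.84 lat -0.34 z 1.22 | s -8.5 lat 0.05 z 65.69 M [-1.36   0.071 -0.025]
```

>>> apply_moves:
  steps: [0.05,0,0,0,0,0,25,0.03,0,0,0,0,0,25,0,0,0,0,0,0,25]

```text
t: 16.35
tool_pos: [0.5675, 0.3013, 0.0657]
orientation: [2.107, 2.329, -0.002]
force: [0.8, -9.4, 1.2]
opening: 0.0321
gripper_force: 40.0
```

```bash
python3 feel.py; python3 - <<'E'
from h import *
for c in('top','side'):
    im=eyes.read_camera(c);cv2.imwrite(f'pics/press_{c}.png',im[:,:,::-1])
a=cv2.imread('pics/press_top.png')[190:260,110:200];b=cv2.imread('pics/press_side.png')[130:200,150:240]
cv2.imwrite('pics/press.png',cv2.resize(np.hstack([a,b]),None,fx=4,fy=4,interpolation=cv2.INTER_CUBIC))
E
```

```text
t 16.6 F along -9.0 lat -0.75 z 1.91 | s -6.54 lat 0.04 z 65.69 M [-1.641  0.073 -0.031]
```

View pics/press.png

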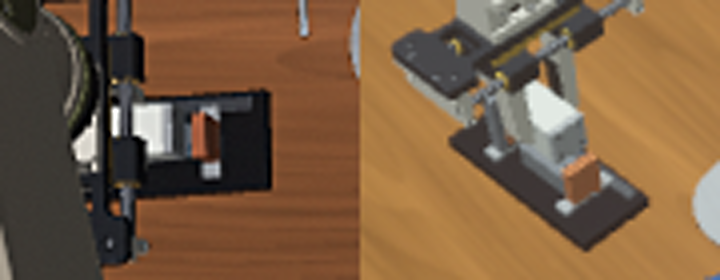

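The fuse end has cleared the inner side of the fixed contact (copper block at crop (205,135) and (580,175)), with about 1.8 mm to spare at 9 N. I'm lowering it.

>>> apply_moves:
  steps: [0,0,0.1,0,0,0,25,0,0,0.15,0,0,0,25,0,0,0.1,0,0,0,25,0,0,0,0,0,0,25]

```text
t: 17.03
tool_pos: [0.5678, 0.3011, 0.0548]
orientation: [2.107, 2.328, -0.002]
force: [2.2, -8.2, -1.8]
opening: 0.0319
gripper_force: 40.0
```

```bash
python3 feel.py
```

```text
t 17.2833 F along -8.43 lat 2.01 z -1.74 | s -6.72 lat 0.29 z 54.79 M [-1.607 -0.46  -0.093]
```

>>> apply_moves:
  steps: [0,0,0.1,0,0,0,25,0,0,0.1,0,0,0,25,0,0,0,0,0,0,25]

```text
t: 17.53
tool_pos: [0.5678, 0.3011, 0.0489]
orientation: [2.107, 2.328, -0.001]
force: [2.9, -8.3, -1.4]
opening: 0.0317
gripper_force: 40.0
```

```bash
python3 feel.py
```

```text
t 17.7833 F along -8.4 lat 2.73 z -1.34 | s -6.7 lat 0.37 z 48.93 M [-1.605 -0.441 -0.074]
```

>>> apply_moves:
  steps: [0,0,0.1,0,0,0,25,0,0,0.07,0,0,0,25,0,0,0,0,0,0,25]

```text
t: 18.03
tool_pos: [0.5679, 0.3012, 0.044]
orientation: [2.107, 2.328, -0.001]
force: [1.6, -7.8, -0.5]
opening: 0.0315
gripper_force: 40.0
```

```bash
python3 feel.py
```

```text
t 18.2833 F along -8.45 lat 1.52 z -0.66 | s -6.67 lat 0.41 z 43.95 M [-1.619 -0.362 -0.084]
```

>>> apply_moves:
  steps: [0,0,0.05,0,0,0,25,0,0,0,0,0,0,25]

```text
t: 18.45
tool_pos: [0.5679, 0.3012, 0.0427]
orientation: [2.107, 2.328, -0.001]
force: [1.2, -9.2, 0.8]
opening: 0.0319
gripper_force: 40.0
```

```bash
python3 feel.py
```

```text
t 18.7 F along -9.33 lat 1.06 z 1.01 | s -6.61 lat 0.46 z 42.66 M [-1.613 -0.259 -0.071]
```

>>> apply_moves:
  steps: [0,0,0.05,0,0,0,25,0,0,0,0,0,0,25]

```text
t: 18.87
tool_pos: [0.568, 0.3012, 0.0423]
orientation: [2.107, 2.328, -0.001]
force: [-2.1, -10.1, 9.4]
opening: 0.0316
gripper_force: 40.0
```

```bash
python3 feel.py
```

```text
t 19.1167 F along -10.09 lat -3.59 z 9.04 | s -6.54 lat 0.6 z 42.36 M [-1.893  0.488 -0.016]
```

>>> apply_moves:
  steps: [0,0,-0.02,0,0,0,25,-0.03,0,0,0,0,0,25,-0.03,0,0,0,0,0,25,0,0,0,0,0,0,25]

```text
t: 19.45
tool_pos: [0.5681, 0.3, 0.0423]
orientation: [2.107, 2.329, 0.0]
force: [0.3, -6.7, 3.7]
opening: 0.032
gripper_force: 40.0
```

```bash
python3 feel.py
```

```text
t 19.7 F along -7.41 lat -0.69 z 3.94 | s -7.81 lat 0.58 z 42.37 M [-1.318  0.08  -0.026]
```

>>> apply_moves:
  steps: [-0.03,0,0,0,0,0,25,0,0,0,0,0,0,25]

```text
t: 19.87
tool_pos: [0.5682, 0.2995, 0.0423]
orientation: [2.107, 2.329, 0.001]
force: [0.3, -6.2, 3.8]
opening: 0.0317
gripper_force: 40.0
```

```bash
python3 feel.py
```

```text
t 20.1167 F along -5.49 lat -0.37 z 3.99 | s -8.3 lat 0.57 z 42.36 M [-1.093  0.02  -0.04 ]
```

>>> apply_moves:
  steps: [-0.04,0,0,0,0,0,25,0,0,0,0,0,0,25]

```text
t: 20.28
tool_pos: [0.5682, 0.2995, 0.0424]
orientation: [-2.107, -2.33, -0.004]
force: [0.2, 0.4, 2.3]
opening: 0.0314
gripper_force: 40.0
```

```bash
python3 feel.py
```

```text
t 20.5333 F along 2.63 lat 0.96 z 3.98 | s -8.36 lat 0.58 z 42.36 M [ 0.324 -0.046 -0.063]
```

It's clamped: s no longer moves while the force has dropped from 5.5 N on the plate to about 0. Releasing and retreating straight up.

>>> apply_moves:
  steps: [0.01,0,-0.02,0,0,0,25,0,0,0,0,0,0,25,0,0,0,0,0,0,50,0,0,0,0,0,0,60,0,0,0,0,0,0,60,0,0,-0.3,0,0,0,60,0,0,-0.8,0,0,0,60,0,0,-1,0,0,0,60,0,0,-1,0,0,0,60,0,0,-1,0,0,0,60,-0.6,0,-1,0,0,0,60,-1,0,-0.6,0,0,0,60]
  grip_force: 40

```text
t: 21.53
tool_pos: [0.5729, 0.253, 0.2179]
orientation: [2.103, 2.332, 0.007]
force: [0.8, -0.0, 1.4]
opening: 0.0562
gripper_force: 0.0
```

>>> apply_moves:
  steps: [-0.5,-1,0,0,0,0,60,-0.5,-1,0,0,0,0,60,-0.5,-1,0,0,0,0,60,-0.5,-1,0,0,0,0,60,-0.5,-1,0,0,0,0,60,0,0,0,0,0,0,60]

```text
t: 22.03
tool_pos: [0.4259, 0.1588, 0.2125]
orientation: [-2.107, -2.328, 0.005]
force: [-0.5, -0.1, -0.3]
opening: 0.0561
gripper_force: 0.0
```

```bash
python3 - <<'E'
from h import *
P={}
for c in('top','side'):
    P[c]=eyes.read_camera(c)[:,:,::-1]
    cv2.imwrite(f'pics/fin_{c}.png',P[c])
    print(c,[(np.round(d['xy']).tolist(),round(d['conf'],2)) for d in eyes.place_of(c,'fuse_a_mid')])
f=lambda im,r,c,h,w:cv2.resize(im[r:r+h,c:c+w],(400,300),interpolation=cv2.INTER_CUBIC)
t,s=P['top'],P['side']
cv2.imwrite('pics/final.png',np.vstack([np.hstack([f(t,195,107,60,80),f(s,130,155,60,80)]),np.hstack([f(t,150,180,180,240),f(s,130,150,240,320)])]))
st=robot.read_state();print(st['t'],st['tool_pos'],st['force'],proj('side',[[.5668+.0012,.296,.048]]),proj('top',[[.568,.296,.048]]))
E
```

```text
top [([147.0, 223.0], 0.91)]
side [([198.0, 166.0], 0.76)]
22.2333 [0.43148102 0.16152965 0.21412191] [ 0.66018018  0.62202622 -0.18427671] [[197.97781848 164.94663231]] [[146.82809675 224.42665678]]
```

View pics/final.png

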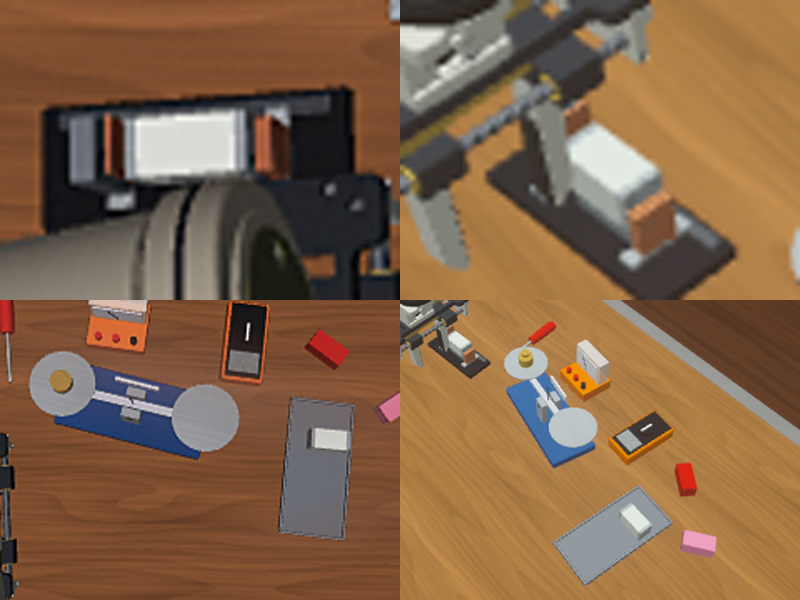

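The final view shows the fuse lying flat between the sprung plate and the fixed contact at top crop (190,145), in line with its expected pixel. The empty fuse is still in the tray at (330,438), the balance is clear, and the bystanders are untouched.

```bash
python3 -c "
from plant import robot
print(robot.close_job())"
```

```text
the job is handed in; nothing more can be done
None
```

The job is handed in: the balance showed the fuse I weighed to be the full one, and it now sits flat on its seat clamped by the spring (about 9–10 N peak push on the plate), with the empty one untouched in the tray and nothing else moved.

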